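# Rock the stopper out of the tall jar on the club's modelling table

## Robot

A 7-joint arm with a two-finger parallel gripper is mounted at the origin on the work surface. World frame = base frame: x ahead of the robot, y to its left, z up, the work surface at z = 0. Lengths are in mm, angles in rad, forces in N, time in s.
With the tool pointing down it reaches from about 425 to 825 mm from the base axis. Payload 3.6 kg.
Tool frame: the origin (TCP) lies midway between the tips of the shut fingers; the grasp point (between the pads) lies 19 mm behind it; z points along the fingers, y is the line along which they close (so a half turn about z gives the same grasp; the last joint's range is limited). The gripper opens to 85 mm and grips with 20 to 120 N. Pads are 22 mm wide; open, the fingers measure 114 mm over their backs; the gripper's body (76 mm by 85 mm) begins 54 mm behind the grasp point. The pads swing forward as they close: fully open they stand 13 mm farther back than shut.
Start: joints at [-1.359, 0.615, -0.013, 1.423, 0.008, 1.103, -0.04], TCP at [153.717, 631.533, 231.297] pointing down, gripper open.
Joint ranges: [-3.12, 3.12], [-0.3, 2.06], [-1.34, 1.32], [0.26, 2.42], [-1.36, 4.5], [0.01, 1.98], [-2.84, 2.84]. Speed limits (rad/s): [2.79, 2.79, 3.14, 3.14, 3.14, 3.14, 3.14].

## Interface

Orientations are given as a unit quaternion [w, x, y, z].
In Python, from plant import bot gives the robot as it stands. Calls block until the motion is done:
- bot.move_pose(position, orientation): joint-space move of the TCP to a pose.
- bot.line_to(position, velocity=150, rotation=None): straight line of the TCP; rotation=None keeps the orientation; velocity is the mean speed in mm/s.
- bot.goto_joints(angles): joint-space move.
- bot.gripper_to(opening, f_grip=None): finger opening in mm; f_grip is the grip in N (None keeps the last); returns when the fingers have stopped.
- bot.dwell(seconds).
- bot.ik(position, orientation): joint angles nearest the present ones, or None.
- bot.read_camera(name): name is "scene" or "top" or "wrist"; returns the picture (384x512x3 uint8, red, green, blue); there is no depth.
- bot.camera_model(name): a dict with "K" (3x3 intrinsics, pixels), "k1" (the pictures are not rectified: a ray, as slopes to the right and down, at radius r is drawn at 1 + k1 r^2 times it, then the intrinsics apply), "eye" and "rotation" of the camera in the world. Camera axes: x right, y down, z forward; pixel columns grow to the right and rows downward; lengths in mm; the calibration is good to about 2 mm. A picture is of the moment at which its call begins: read the wrist's pose just before it. camera_model takes no time and is no camera call; for the wrist camera it gives the pose at the moment of the call.
A pose or a line that the arm cannot do raises bot.Unreachable and nothing moves.
- bot.sign_off(): hands the job in; it is judged then, once.
Readings, each from a call of its own:
- bot.read_clock(): time.
- bot.read_qpos(): joint angles.
- bot.read_qd(): joint speeds.
- bot.read_effort(): joint torques, N m.
- bot.read_eef_pos(): TCP position.
- bot.read_tcp_rot(): TCP orientation.
- bot.read_wrist_force(): force on the tool from outside, world axes, zero at the start.
- bot.read_torque(): the same for the moment, N m.
- bot.read_gripper_width(): finger opening in mm.
- bot.read_gripper_force(): force on a finger pad.
Only numpy, scipy, OpenCV 4.12 (cv2) and the standard library are available. Lean on these libraries where they do the work, as an engineer would, in place of code of your own. Each camera call takes 0.05 s, during which the arm holds its last target. There are 200 camera calls.

## Task

Open the taller of the two white stoneware jars: take its stopper by the flat wooden tongue and, while it is still sitting in the neck, rock it over to the left and then to the right as seen from the robot (about ten degrees each way, along the broad side of the tongue) as you ease it upwards, until it comes out of the neck. Then set the stopper down in the low plywood tray without dropping it. Leave the tall jar standing in its place and do not disturb the squat jar.

Things in the scene. Friction and masses are not known exactly. Their poses are not given: they have to be found in the camera images.
- tall_jar: Taller of two round white stoneware jars, loose, 3 kg. Body 100 mm across, shoulder 72 to 90 mm up, then a straight neck 52 mm across outside, 40 mm inside and 40 mm deep; rim 130 mm above the table. Origin: centre of its underside, z up; x, y within 3 degrees of the world's.
- stopper: Stopper resting in the tall jar's neck, loose, 0.08 kg: cork cone, 26 mm across at the foot, 44 mm at 32 mm up, then a wooden tongue 14 mm thick (its x), 36 mm broad (its y), 32 to 68 mm up. Origin: centre of the foot, z up. Seated, the foot is 25 mm below the rim and y points to the robot's left within 30 degrees. It can tip 10 degrees about the rim's centre once raised 3 to 8 mm.
- squat_jar: A bystander: the lower, wider jar of the same stoneware, 120 mm across, rim 70 mm above the table, closed with a like stopper whose tongue reaches 113 mm above the table. Loose, 2.5 kg. Origin: centre of its underside. To be left alone.
- tray: A low open plywood tray, screwed to the table, 140 mm along its x, 160 mm along its y, 25 mm high, walls and floor 6 mm thick, empty. Origin: centre of its underside, z up.
There are look-alikes about, which are no part of the job. Of the things that look like the tray, the smallest one is meant.

How it is judged:
By the outcome, as a careful person would: the job done as asked, in the order asked, and still so for the second after the job is handed in, with the robot touching nothing.
It also fails if it takes over 45 s, if anything falls off the work surface, if the arm or the gripper's body presses on something with over 40 N, if the wrist force passes 120 N, or if a joint passes its speed limit or range.

## Working session

There is one attempt and no reset: what is moved stays moved. The work goes in short steps, each a Python script; the robot and the scene stay as the last script left them, time stands still between calls to the robot, and variables do not carry over. Pictures are saved under pics/ and viewed, at most 10 in all, crops included, and the job is handed in when it is done.

```bash
ls; mkdir -p pics
python3 - <<'E'
from plant import bot
import cv2,numpy as np
a=bot.read_camera("scene");b=bot.read_camera("top")
cv2.imwrite("pics/scene0.png",a[:,:,::-1]);cv2.imwrite("pics/top0.png",b[:,:,::-1])
for n in("scene","top","wrist"):print(n,bot.camera_model(n))
print(bot.read_clock(),bot.read_tcp_rot(),bot.read_eef_pos())
E
```

```text
pics
scene {'K': array([[441.98077675,   0.        , 261.83479986],
       [  0.        , 441.98077675, 200.69003706],
       [  0.        ,   0.        ,   1.        ]]), 'k1': -0.09390951160472284, 'eye': array([1313.39591658, -135.09387788,  692.01321936]), 'rotation': array([-0.35200899,  0.6682541 ,  0.57686714, -0.31104731])}
top {'K': array([[388.71519818,   0.        , 257.31898117],
       [  0.        , 388.71519818, 194.23842471],
       [  0.        ,   0.        ,   1.        ]]), 'k1': -0.09171712739418555, 'eye': array([ 232.97154452,   23.12991606, 1073.26776694]), 'rotation': array([ 0.06507684, -0.70371341,  0.70467855, -0.06309181])}
wrist {'K': array([[307.1629233 ,   0.        , 251.70962096],
       [  0.        , 307.1629233 , 188.43278907],
       [  0.        ,   0.        ,   1.        ]]), 'k1': 0.027285831761467223, 'eye': array([ 81.66396897, 648.59240619, 373.20310726]), 'rotation': array([0.11720801, 0.77743457, 0.61132776, 0.09020062])}
0.1 [-1.01462885e-04  1.19100193e-01  9.92881554e-01 -1.16381805e-03] [153.59951194 630.87839742 230.23667984]
```

View pics/scene0.png

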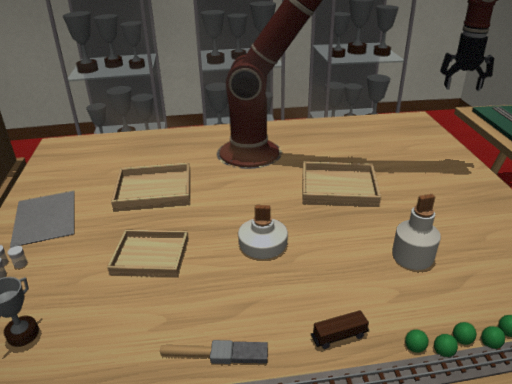

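View pics/top0.png

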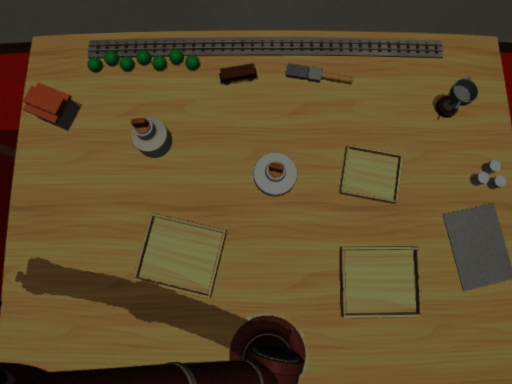

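The scene view shows the tall jar at (415,240) with its tongue at (425,205), and the squat jar at (263,238). Trays are at (152,187), (340,183) and (150,253).
The top view shows the tall jar at (148,133) with its tongue at (141,125), and the squat jar at (275,173).

- **Stopper:** the candidates are the tongue on the tall jar, top (141,125), and the one on the squat jar, top (276,170). I choose (141,125) because it sits on the taller jar.
- **Tray:** the candidates are top (371,174), (181,254) and (380,281). I choose (371,174), the smallest.

```bash
cat > h.py <<'E'
from plant import bot
import cv2,numpy as np
from scipy.spatial.transform import Rotation as R
def rot(q): return R.from_quat(np.asarray(q),scalar_first=True)
def q(r): return r.as_quat(scalar_first=True)
def rays(m,px):
    px=np.asarray(px,float).reshape(-1,1,2)
    s=cv2.undistortPoints(px,m["K"],np.array([m["k1"],0,0,0,0]))[:,0]
    return rot(m["rotation"]).apply(np.c_[s,np.ones(len(s))])
def plane(m,px,z):
    d=rays(m,px); e=np.asarray(m["eye"]); return e+d*((z-e[2])/d[:,2])[:,None]
def proj(m,P):
    c=rot(m["rotation"]).inv().apply(np.atleast_2d(P)-m["eye"]); 
    return cv2.projectPoints(c.reshape(-1,1,3),np.zeros(3),np.zeros(3),m["K"],np.array([m["k1"],0,0,0,0]))[0][:,0]
def down(yaw):  # tool z down, closing line (tool y) along world angle yaw
    y=np.array([np.cos(yaw),np.sin(yaw),0]);z=np.array([0,0,-1.]);x=np.cross(y,z)
    return R.from_matrix(np.c_[x,y,z])
E
python3 - <<'E'
from h import *
t=bot.camera_model("top");s=bot.camera_model("scene")
np.set_printoptions(precision=1,suppress=True)
im=cv2.imread("pics/top0.png");
print("tongue top",plane(t,[[141,122]],173),"jar base-ish",plane(t,[[151,136]],72))
print("scene tongue",plane(s,[[426,197]],173))
print("squat",plane(t,[[275,174]],40),"tongue",plane(t,[[276,168]],113))
for c in ([[346,148],[400,155],[395,201],[341,194]],[[153,215],[226,229],[211,294],[137,278]],[[341,247],[418,247],[419,317],[341,316]]):
    P=plane(t,c,25);print("tray",P.mean(0),np.linalg.norm(P[1]-P[0]),np.linalg.norm(P[2]-P[1]),np.degrees(np.arctan2(*(P[1]-P[0])[[1,0]])))
big=cv2.resize(im[95:195,100:310],None,fx=3.8,fy=3.8,interpolation=cv2.INTER_CUBIC)
cv2.imwrite("pics/crop.png",big)
# wrist camera in tool frame
w=bot.camera_model("wrist");T=rot(bot.read_tcp_rot());print(T.inv().apply(w["eye"]-bot.read_eef_pos()),(T.inv()*rot(w["rotation"])).as_matrix())
E
```

```text
tongue top [[580.1 312.7 173. ]] jar base-ish [[578.3 314.9  72. ]]
scene tongue [[590.4 318.2 173. ]]
squat [[478.7 -22.4  40. ]] tongue [[477.  -21.9 113. ]]
tray [ 481.6 -290.2   25. ] 155.0470230167041 133.92900680387925 -97.36381289806799
tray [263.6 229.7  25. ] 204.35816482615257 176.1324719716154 -100.7325760574667
tray [ 188.2 -301.5   25. ] 211.96905441248788 185.60768242765678 -90.53508855246783
[  74.1   -0.1 -143. ] [[ 0.  -1.  -0.3]
 [ 1.   0.  -0. ]
 [ 0.  -0.3  1. ]]
```

View pics/crop.png

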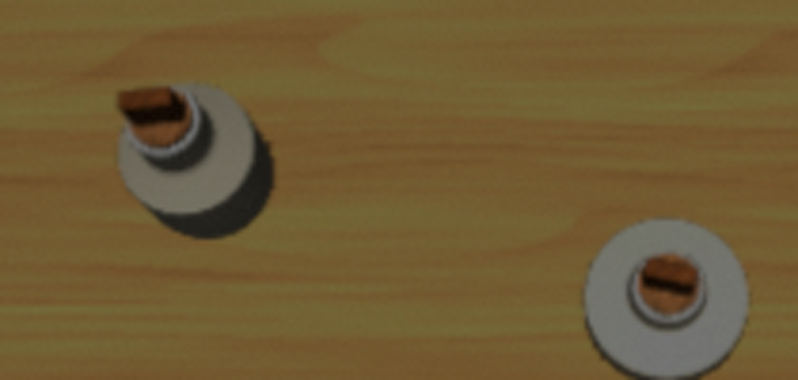

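The crop confirms the tall narrow-necked jar on the left, with its tongue top at about (138,121) in the full picture. The squat wide jar is on the right. Next is a closer wrist-camera look.

Run:
```python
from h import *
np.set_printoptions(precision=2,suppress=True)
for yaw in (0,np.pi):
  for d in (-25,0,25):
    g=down(yaw+np.radians(d))
    print(yaw,d,bot.ik([580,313,330],q(g)),[bot.ik([580,313,150],q(R.from_rotvec(a*np.array([1,0,0]))*g)) is not None for a in(-.18,.18)],bot.ik([481,-290,40],q(g)))
```

```text
0 -25 [-0.78  0.6   0.48  1.24 -0.27  1.37 -0.75] [True, True] [ 0.27  0.77  0.38  1.87 -0.48  0.59  0.52]
0 0 [-0.72  0.59  0.37  1.24 -0.21  1.36 -0.36] [True, True] [ 0.31  0.75  0.3   1.87 -0.39  0.58  0.87]
0 25 [-0.67  0.58  0.26  1.23 -0.15  1.35  0.02] [True, True] [ 0.42  0.74  0.13  1.87 -0.17  0.55  1.1 ]
3.141592653589793 -25 [-0.37  0.58 -0.3   1.22  0.16  1.36  2.05] [True, True] [ 0.82  0.79 -0.51  1.85  0.6   0.66  2.66]
3.141592653589793 0 [-0.31  0.59 -0.41  1.22  0.23  1.37  2.43] [True, True] [-0.1   1.06  1.13  1.88 -1.15  1.04 -1.59]
3.141592653589793 25 [-0.26  0.61 -0.53  1.22  0.3   1.39  2.82] [True, True] [-0.1   1.06  1.13  1.88 -1.15  1.04 -1.16]
```

Run:
```python
from h import *
np.set_printoptions(precision=1,suppress=True)
bot.move_pose([582,300,300],q(down(0)))
print(bot.read_clock(),bot.read_eef_pos())
m=bot.camera_model("wrist");im=bot.read_camera("wrist")[:,:,::-1]
cv2.imwrite("pics/w1.png",im)
import pickle;pickle.dump(m,open("w1.pkl","wb"));print(m["eye"])
```

```text
2.0667 [580.9 302.2 299.6]
[581.3 376.4 442.7]
```

View pics/w1.png

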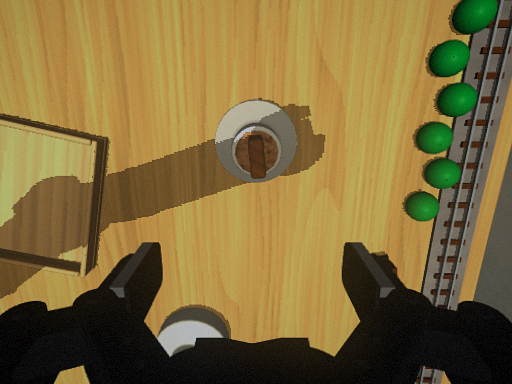

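The wrist view shows the tall jar at (256,140), with its tongue from about (254,135) to (259,178). The squat jar is at (193,330). Next I measure the tongue.

Run:
```python
from h import *
im=cv2.imread("pics/w1.png")
c=im[85:195,205:315]
cv2.imwrite("pics/w1c.png",cv2.resize(c,None,fx=5.4,fy=5.4,interpolation=cv2.INTER_CUBIC))
```

```text
(no output)
```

View pics/w1c.png

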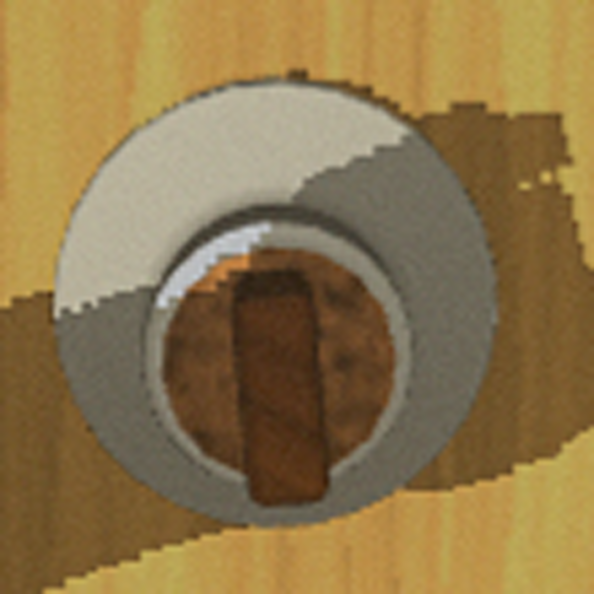

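The crop shows the tongue's top face with corners near (238,294), (318,294), (327,498) and (250,502). The cork disc is centred near (280,363), and the neck rim spans x 146 to 412.

Run:
```python
from h import *
import pickle
np.set_printoptions(precision=1,suppress=True)
m=pickle.load(open("w1.pkl","rb"))
f=lambda p:np.array(p,float)/5.4+[205,85]-.4
P=plane(m,f([[238,294],[318,294],[327,498],[250,502]]),173);print(P,P.mean(0))
d=(P[0]+P[1]-P[2]-P[3])/2;print("len",np.linalg.norm(d),"yaw from +y",np.degrees(np.arctan2(-d[0],d[1])),"w",np.linalg.norm(P[1]-P[0]))
print("cork",plane(m,f([[164,363],[395,363],[280,247]]),137))
print("rim",plane(m,f([[146,360],[412,360],[279,220]]),130))
print("body",plane(m,f([[55,300],[495,300]]),72))
```

```text
[[578.4 339.1 173. ]
 [591.3 339.2 173. ]
 [593.3 305.1 173. ]
 [580.4 304.3 173. ]] [585.9 321.9 173. ]
len 34.53506620462643 yaw from +y 3.3816630577046976 w 12.952694405308163
cork [[564.2 321.4 137. ]
 [607.2 321.5 137. ]
 [585.6 342.7 137. ]]
rim [[560.4 320.7 130. ]
 [611.  320.9 130. ]
 [585.5 346.9 130. ]]
body [[536.5 323.7  72. ]
 [634.5 324.1  72. ]]
```

Run:
```python
from h import *
import pickle
np.set_printoptions(precision=2,suppress=True)
g=q(down(np.radians(3.4)))
bot.line_to([585.8,321.2,215],rotation=g);bot.dwell(.3)
print(bot.read_clock(),bot.read_eef_pos(),bot.read_tcp_rot(),g,bot.read_gripper_width(),bot.read_wrist_force())
m=bot.camera_model("wrist");im=bot.read_camera("wrist")[:,:,::-1]
cv2.imwrite("pics/w2.png",im);pickle.dump(m,open("w2.pkl","wb"))
```

```text
3.15 [586.21 321.12 215.96] [0.   0.69 0.73 0.  ] [0.   0.69 0.73 0.  ] 85.11251892630592 [-0.24  0.22  0.38]
```

View pics/w2.png

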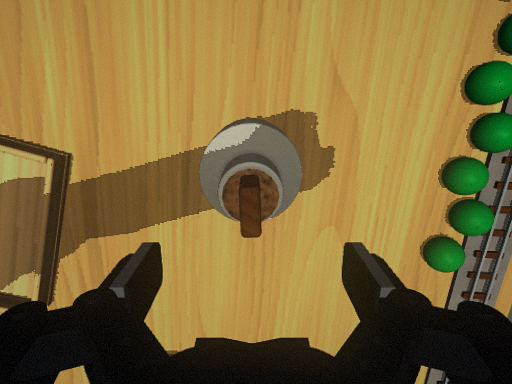

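The wrist view shows the tongue at (250,211), centred between the fingers (midline about 251.5) and parallel to the pads. The grasp can go ahead.

Run:
```python
from h import *
import pickle
np.set_printoptions(precision=2,suppress=True)
m=pickle.load(open("w2.pkl","rb"));print("top centre",plane(m,[[250.8,211.5]],173))
bot.line_to([585.8,321.2,141],velocity=80)
print(bot.read_clock(),bot.read_eef_pos(),bot.read_wrist_force())
bot.gripper_to(30,f_grip=20);bot.gripper_to(8,f_grip=60);bot.dwell(.2)
print(bot.read_clock(),bot.read_eef_pos(),bot.read_wrist_force(),bot.read_torque(),bot.read_gripper_width(),bot.read_gripper_force())
```

```text
top centre [[586.05 322.81 173.  ]]
4.275 [586.35 321.32 141.69] [ 0.   -0.   -0.67]
5.3333 [585.35 321.25 140.87] [-1.86 -0.38  0.17] [-0.    0.26  0.  ] 12.892918939013336 59.58716154098511
```

Run:
```python
from h import *
np.set_printoptions(precision=2,suppress=True)
g=down(np.radians(3.4)); ax=np.array([np.cos(np.radians(3.4)),np.sin(np.radians(3.4)),0])
piv=np.array([585.8,321.6,130.]);t0=np.array([585.8,321.2,141.])
def go(up,deg,v=4):
    r=R.from_rotvec(-np.radians(deg)*ax)   # + = top leans to +y (left)
    p=piv+r.apply(t0+[0,0,up]-piv)
    bot.line_to(p,velocity=v,rotation=q(r*g))
    a=rot(bot.read_tcp_rot()).apply([0,0,-1])
    print(up,deg,"lean",np.degrees(np.arctan2(a[1],a[2])),"t",bot.read_clock(),bot.read_eef_pos(),"F",bot.read_wrist_force(),"M",bot.read_torque())
go(2.5,0,6);go(5,0,6)
for u,d in((5,5),(5,10.3)):go(u,d)
bot.dwell(.2)
cv2.imwrite("pics/rockL.png",bot.read_camera("scene")[:,:,::-1])
for u,d in((5.3,5),(5.6,0),(5.8,-5),(6,-10.3)):go(u,d)
bot.dwell(.2)
print(bot.read_gripper_width(),bot.read_eef_pos())
cv2.imwrite("pics/rockR.png",bot.read_camera("scene")[:,:,::-1])
L,Rr=[cv2.resize(cv2.imread(f"pics/rock{k}.png")[160:280,365:465],None,fx=4,fy=4,interpolation=cv2.INTER_CUBIC) for k in "LR"]
cv2.imwrite("pics/rockLR.png",np.hstack([L,Rr]))
```

```text
2.5 0 lean 0.0006018086424288931 t 5.9 [586.01 321.12 143.57] F [-0.78 -0.1  -0.26] M [-0.02  0.05  0.02]
5 0 lean -0.003285215249212218 t 6.4667 [585.92 321.21 146.08] F [ 0.82  0.79 -1.21] M [ 0.   -0.01 -0.03]
5 5 lean 4.986046874654917 t 6.9667 [585.62 322.97 145.79] F [ 0.68 -1.12 -0.45] M [ 0.03  0.04 -0.04]
5 10.3 lean 10.284690669680801 t 7.4833 [585.48 324.36 145.72] F [-0.99 -0.11 -0.16] M [ 0.13  0.12 -0.02]
5.3 5 lean 4.928953733441935 t 8.2583 [585.88 322.49 146.62] F [ 0.27 -0.55 -0.56] M [ 0.14 -0.02 -0.01]
5.6 0 lean -0.026614267282515314 t 8.775 [585.84 321.18 146.73] F [ 0.45  0.79 -1.38] M [-0.01 -0.    0.01]
5.8 -5 lean -4.990983350387612 t 9.2917 [585.91 319.78 146.78] F [-0.2   1.11  0.06] M [-0.05  0.01  0.07]
6 -10.3 lean -10.262735166560175 t 9.8333 [585.98 318.24 146.72] F [ 0.48 -0.28 -0.66] M [-0.21  0.02  0.  ]
12.675750154145723 [585.97 318.41 146.59]
```

View pics/rockLR.png

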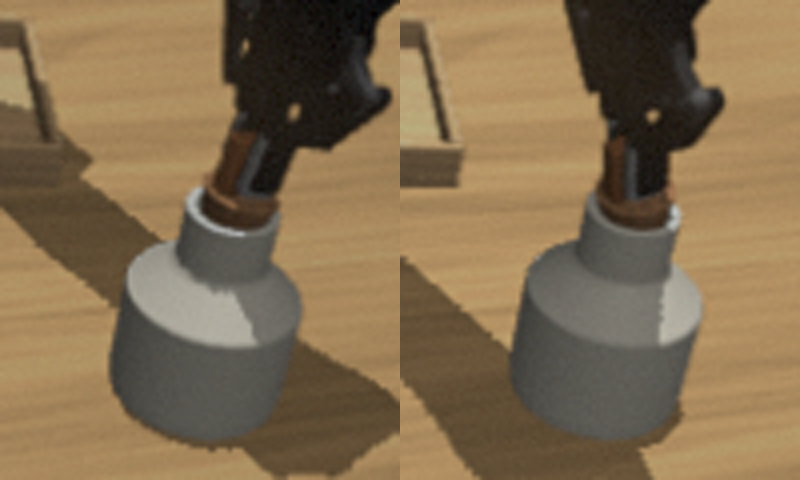

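Both crops show the cork still in the neck and the stopper leaning with the tool, left and then right, with the jar standing firm. Next I bring it upright, draw it out and carry it over to the small tray.

Run:
```python
from h import *
np.set_printoptions(precision=2,suppress=True)
g=q(down(np.radians(3.4)))
bot.line_to([585.8,321.2,148.5],velocity=4,rotation=g)
bot.line_to([585.8,321.2,180],velocity=40)
bot.line_to([585.8,321.2,265],velocity=120)
bot.line_to([481.6,-290.2,265],velocity=250)
bot.dwell(.2);print(bot.read_clock(),bot.read_eef_pos(),bot.read_gripper_width(),bot.read_wrist_force())
bot.line_to([481.6,-290.2,70],velocity=120);bot.dwell(.3)
print(bot.read_clock(),bot.read_eef_pos(),bot.read_wrist_force(),bot.read_gripper_width())
a=bot.read_camera("scene")[:,:,::-1];cv2.imwrite("pics/pl.png",a);cv2.imwrite("pics/plc.png",cv2.resize(a[150:300,80:280],None,fx=4,fy=4,interpolation=cv2.INTER_CUBIC))
```

```text
15.75 [ 481.83 -289.71  265.  ] 13.086371392941603 [ 0.23  0.63 -0.81]
17.825 [ 481.72 -290.21   70.23] [-0.39  0.85 -0.46] 13.19939040864648
```

View pics/plc.png

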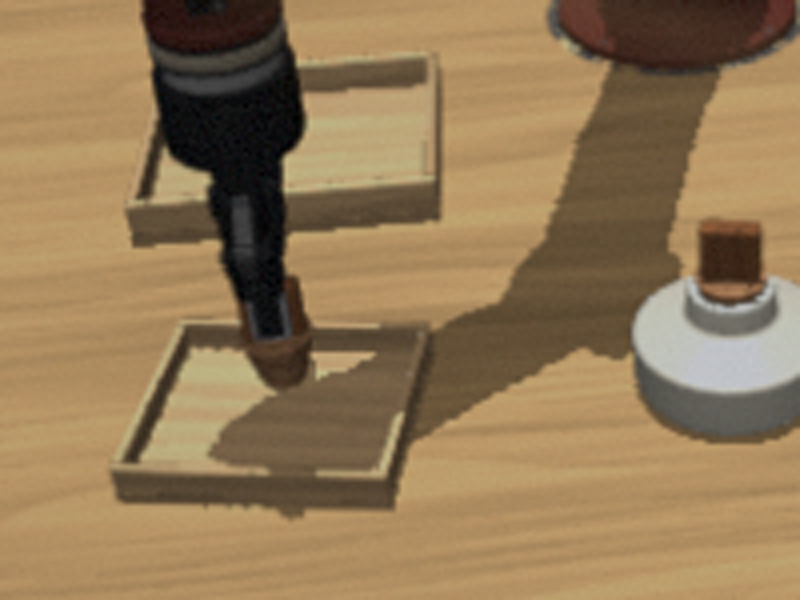

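The stopper hangs upright over the small tray, foot near crop (287,385). Next I lower it until it touches the floor.

Run:
```python
from h import *
np.set_printoptions(precision=2,suppress=True)
p=[481.6,-290.2,46.];bot.line_to(p,velocity=40);bot.dwell(.3)
f0=np.mean([bot.read_wrist_force()[2] for _ in range(5)])
while p[2]>38:
    p[2]-=.5;bot.line_to(p,velocity=10);bot.dwell(.1)
    f=bot.read_wrist_force()[2]-f0
    print(p[2],round(f,1),end="; ")
    if f>4:break
print(bot.read_clock(),bot.read_eef_pos())
```

```text
45.5 1.2; 45.0 0.3; 44.5 0.6; 44.0 -0.3; 43.5 0.4; 43.0 -0.5; 42.5 3.5; 42.0 7.2; 21.725 [ 481.69 -290.28   42.74]
```

Run:
```python
from h import *
np.set_printoptions(precision=2,suppress=True)
bot.line_to([481.6,-290.2,42.4],velocity=10);bot.dwell(.2)
bot.gripper_to(17,f_grip=20);bot.gripper_to(40);bot.dwell(.2)
bot.line_to([481.6,-290.2,90],velocity=40)
bot.line_to([481.6,-290.2,250],velocity=150);bot.dwell(.3)
print(bot.read_clock(),bot.read_eef_pos(),bot.read_gripper_width())
a=bot.read_camera("scene")[:,:,::-1];cv2.imwrite("pics/end.png",cv2.resize(a[130:300,80:460],None,fx=2.1,fy=2.1,interpolation=cv2.INTER_CUBIC))
```

```text
25.8 [ 481.46 -290.13  249.5 ] 39.738767095522725
```

View pics/end.png

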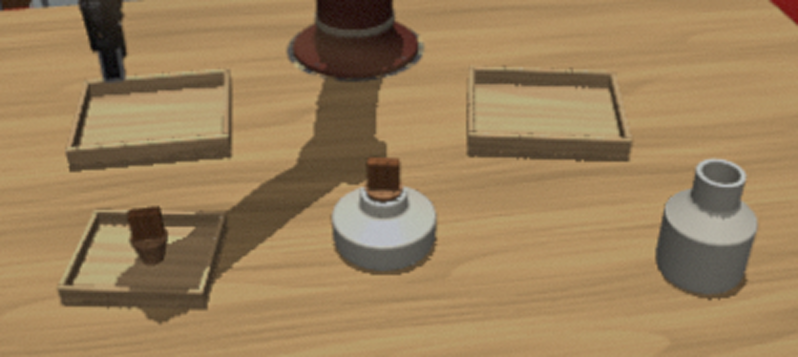

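The stopper stands upright in the small tray at (150,235). The tall jar stands open in its place at (706,225), and the squat jar is untouched at (384,220).

```bash
python3 -c "
from plant import bot
print(bot.sign_off())"
```

```text
the job is handed in; nothing more can be done
None
```

I rocked the tall jar's stopper about ten degrees left and then right, drew it out and stood it upright in the small tray; the tall jar is standing in place, the squat jar was not touched, and I handed the job in at about 26 s.

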